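Set the water valve two turns open and hold it

ROBOT

A 7-joint arm with a two-finger parallel gripper is mounted at the origin on the work surface. World frame = base frame: x ahead of the robot, y to its left, z up, the work surface at z = 0. Lengths are in m, angles in rad, forces in N, time in s.
With the tool pointing down it reaches from about 0.35 to 0.9 m from the base axis. Payload 8.1 kg.
Tool frame: the origin (TCP) lies at the centre of the arm's flange, where the gripper is bolted on; the fingertips stand 178 mm ahead of it and the grasp point (between the pads) lies 159 mm ahead of it; z points along the fingers, y is the direction in which the jaws open and shut (so a half turn about z gives the same grasp; the last joint's range is limited). The gripper opens to 92 mm and grips with 3 to 60 N. Pads are 19 mm wide; open, the fingers measure 130 mm over their backs; the gripper's body (75 mm by 190 mm) begins 47 mm behind the grasp point.
Start: joints at [1.22, 0.434, 0.025, 1.573, -0.012, 1.134, -0.075], TCP at [0.153, -0.606, 0.405] pointing down, gripper open.
Joint ranges: [-2.62, 2.62], [-0.44, 2.09], [-1.27, 1.32], [0.08, 2.57], [-1.32, 4.46], [0.12, 2], [-2.74, 2.74]. Speed limits (rad/s): [2.22, 2.22, 3.01, 3.01, 3.14, 3.14, 3.14].

INTERFACE

Orientations are given as a rotation vector (axis times angle).
In Python, from cell import arm gives the robot as it stands. The module is installed in compiled form; this text tells all that it offers.
- The arm moves only by the tool move_arm, never from a script. Its argument "steps" is a list of rows, each a list of 4 numbers: the shift along the tool's x, y, z in mm, then the turn about the tool's z in rad. In form: [[x, y, z, twist], ...]. A call has 1 to 20 rows; each row is the pose to reach, as a shift and turn from the pose commanded when the call began, along the tool's axes at that moment; what a row does not reach only later rows make up. A row lasts 1/8 s, in which the tool goes at most 62.5 mm and 10.7 degrees, less where a joint would pass 70% of its speed; a pose out of reach is approached as far as the arm can. A call with a gripper value outside its range is refused whole. "grip" is the finger opening in mm, from 0 to 91.8, set as the call begins (left out, the last holds). The fingers move at their own pace and stop on an object; "grip_force" is the grip in N (left out, the last holds). Time passes only in rows, so rows that repeat a pose let the fingers close. It gives the time, the measured TCP pose, the force and the opening at its end, in the units of the state.
- arm.observe(): the state, without advancing time (a new reading comes with each control period).
- arm.get_image(name): name is "side" or "top"; returns the picture (480x640x3 uint8, red, green, blue); there is no depth.
- arm.camera_info(name): a dict with "mtx" (3x3 intrinsics, pixels), "dist_coeffs" ([k1, k2, p1, p2, k3] as OpenCV has them; the pictures are not rectified), "pose" (4x4, takes a point from camera to world coordinates). Camera axes: x right, y down, z forward; pixel columns grow to the right and rows downward; lengths in m; the calibration is good to about 2 mm. A picture is of the moment at which its call begins. camera_info takes no time and is no camera call.
- arm.sign_off(): hands the job in, once; it reports no verdict.
The state is a dict: "clock": time; "joints": joint angles; "dq": joint speeds; "joint_efforts": joint torques, N m; "position": TCP position; "ee_rot": TCP orientation; "force": force on the tool from outside, world axes, zero at the start; "ft_torque": the same for the moment, N m; "width": opening from 0.0 (shut) to 1.0 (fully open).
Only numpy, scipy, OpenCV 4.12 (cv2) and the standard library are available. Lean on these libraries where they do the work, as an engineer would, in place of code of your own. Each camera call takes 0.05 s, during which the arm holds its last target.

TASK

Take the red sleeve handle out of the blue crate and fit it over the upright stud on the blue valve wheel, all the way down. With the handle, close the valve (clockwise seen from above) until it reaches its stop, then back it off exactly two turns (counterclockwise) and finish still gripping the handle there, on its stud, so the setting can be locked. Leave the other parts in the crate and the steel bowl alone.

Things in the scene. Friction and masses are not known exactly. Their poses are not given: they have to be found in the camera images.
- handle_mid (a point): Centre (half-way up) of the loose red sleeve handle: a straight plastic tube standing upright in the crate, open at both ends, 30 mm outside diameter, 16 mm bore, 70 mm high, about 0.1 kg. z points up along the tube.
- handle_foot (a point): Centre of the lower end of the red handle's bore, 35 mm below handle_mid.
- stud_foot (a point): Foot of the steel stud on the blue valve wheel: the stud's axis, at the flat top of its round 36 mm boss (90 mm above the work surface). The stud is upright, 13 mm in diameter and 38 mm high, its last 8 mm tapering to 5 mm. It stands 50 mm from the wheel's axis and goes round with the wheel. The fully fitted handle stands on the boss (foot of handle at stud_foot) and turns freely on the stud, so the hand can keep its yaw while it carries the handle round the circle.
- valve_axis (a point): Point on the vertical axis of the valve wheel, 90 mm above the work surface, level with stud_foot. The wheel's rim is 124 mm across, its top face 88 to 90 mm above the work surface, the top of the hub 96 mm; nothing on the valve but the stud is higher.
- valve: Brass valve fixed on a steel base plate 200 x 100 x 8 mm, its origin under the wheel's axis on the work surface, z up, x along the plate. A red strip on the plate lies on the +x side: when the valve is fully closed the stud is over it (stud in the direction of +x from the axis).
- wheel (a joint): Turn of the valve wheel in rad: 0 is fully closed against the hard stop; it grows counterclockwise seen from above as the valve opens (6.283 per turn, it counts on past a turn). The stud lies at that angle from the valve's +x, counterclockwise. Starts half a turn to one and a quarter turns open; the other end stop is at 16.5. Stiff packing: about 0.18 N m to turn (some 4 N at the stud) and it stays where it is left.
- crate: Blue open crate, fixed, 250 x 250 mm outside, 45 mm high, walls and floor 5 mm; origin in the middle of its underside, on the work surface. Four parts stand in it, one in each quarter, about 45 mm from the middle along the crate's x and y, about 90 mm apart; which is where changes.
- nozzle: Steel piping nozzle, a cone 38 mm across and 55 mm high standing in the crate, origin under its centre. Leave alone.
- coupling: Brass hose coupling, stepped cylinder 38 mm across and 50 mm high standing in the crate, origin under its centre. Leave alone.
- jar: Small closed jar, 38 mm across and 60 mm high standing in the crate, origin under its centre. Leave alone.
- bowl: Small open steel bowl, 100 mm across and 50 mm high, on the work surface beyond the crate and valve, origin under its centre. Leave alone.
Things that resemble listed ones, but are neither listed nor needed, are in the scene too. There is more than one size of the part that bears handle_mid; the job needs the smaller. Leave any orange look-alike of the valve alone.

How it is judged:
By the outcome, as a careful person would: the job done as asked, in the order asked, and still so for the second after the job is handed in, while the arm keeps its last pose, push and grip.
It also fails if it takes over 72 s, if anything falls off the work surface, if the arm or the gripper's body presses on something with over 40 N, if the wrist force passes 120 N, or if a joint passes its speed limit or range.

## Working session

There is one attempt and no reset: what is moved stays moved. The work goes in short steps, Python scripts to look and compute and a tool call to move; the robot and the scene stay as the last step left them, time stands still between calls to the robot, and variables do not carry over. Pictures are saved under pics/ and viewed, and the job is handed in when it is done.

Besides the shell and the picture viewer there is one more tool, called as name(argument=value, ...), one argument or row to a line, values as JSON. move_arm: Moves the arm, as the interface text tells. Its arguments: {"type":"object","properties":{"steps":{"type":"array"},"grip":{"type":"number"},"grip_force":{"type":"number"}},"required":["steps"]}

```bash
mkdir -p pics; python3 - <<'E'
from cell import arm
import cv2,numpy as np
np.set_printoptions(precision=4,suppress=True)
s=arm.observe(); print(s)
for n in("side","top"):
    im=arm.get_image(n); cv2.imwrite(f"pics/{n}0.png",im[:,:,::-1])
    c=arm.camera_info(n); print(n,c["mtx"],c["dist_coeffs"],c["pose"])
E
```

```text
{'clock': 0.0, 'joints': array([ 1.2204,  0.4352,  0.025 ,  1.5741, -0.0116,  1.134 , -0.0751]), 'dq': array([-0.0001,  0.0004, -0.0007,  0.0011, -0.0008, -0.0004, -0.0009]), 'joint_efforts': array([  0.0003, -66.7858,   0.9853, -31.4466,  -0.0605,   0.043 ,
         0.0002]), 'position': array([ 0.1532, -0.6057,  0.404 ]), 'ee_rot': array([-3.116 , -0.388 ,  0.0005]), 'force': array([ 0.2722, -0.0411, -0.0234]), 'ft_torque': array([-0.0009,  0.0074,  0.0277]), 'width': 0.9999304722327051}
side [[502.1822   0.     324.7597]
 [  0.     502.1822 246.1541]
 [  0.       0.       1.    ]] [-0.1182  0.      0.      0.      0.    ] [[-0.9572 -0.1978  0.2112  0.3243]
 [-0.2893  0.667  -0.6866  0.7098]
 [-0.005  -0.7184 -0.6956  0.7434]
 [ 0.      0.      0.      1.    ]]
top [[487.7255   0.     319.4313]
 [  0.     487.7255 245.0708]
 [  0.       0.       1.    ]] [-0.0741  0.      0.      0.      0.    ] [[ 0.0232 -0.9921  0.1237  0.3684]
 [-0.9994 -0.02    0.0271  0.0362]
 [-0.0244 -0.1242 -0.992   1.0973]
 [ 0.      0.      0.      1.    ]]
```

View pics/top0.png

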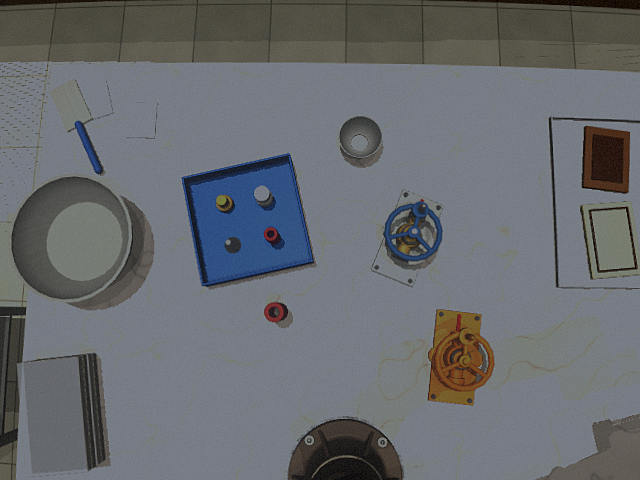

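View pics/side0.png

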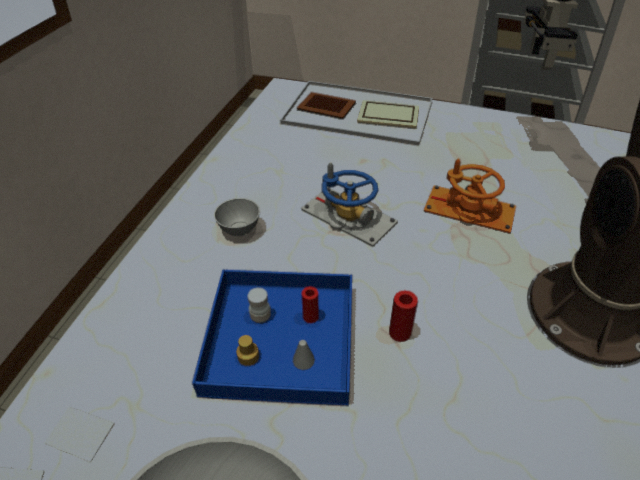

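Candidates for the handle are the red tube in the crate (top 271,235; side 311,305) and the bigger red tube on the table outside it (top 276,312; side 403,316). For the valve they are the blue one (top 414,232) and the orange one (top 462,360). By the description I choose the tube in the crate and the blue valve. I'll check both in crops.

```bash
python3 - <<'E'
import cv2,numpy as np
t=cv2.imread("pics/top0.png");s=cv2.imread("pics/side0.png")
def crop(im,x,y,w,h,k):return cv2.resize(im[y:y+h,x:x+w],None,fx=k,fy=k,interpolation=cv2.INTER_CUBIC)
f=lambda i:np.clip(i.astype(float)*1.5,0,255).astype('uint8')
cv2.imwrite("pics/tv.png",f(crop(t,364,180,95,110,6)[:600]))
cv2.imwrite("pics/tc.png",f(crop(t,200,170,130,100,6)))
cv2.imwrite("pics/sv.png",f(crop(s,295,155,110,95,6)))
cv2.imwrite("pics/sc.png",f(crop(s,290,275,130,90,6)))
E
```

```text
(no output)
```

View pics/tv.png

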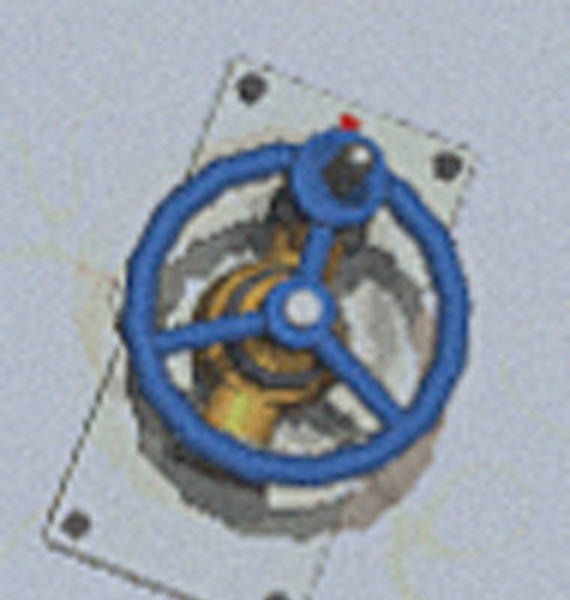

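View pics/tc.png

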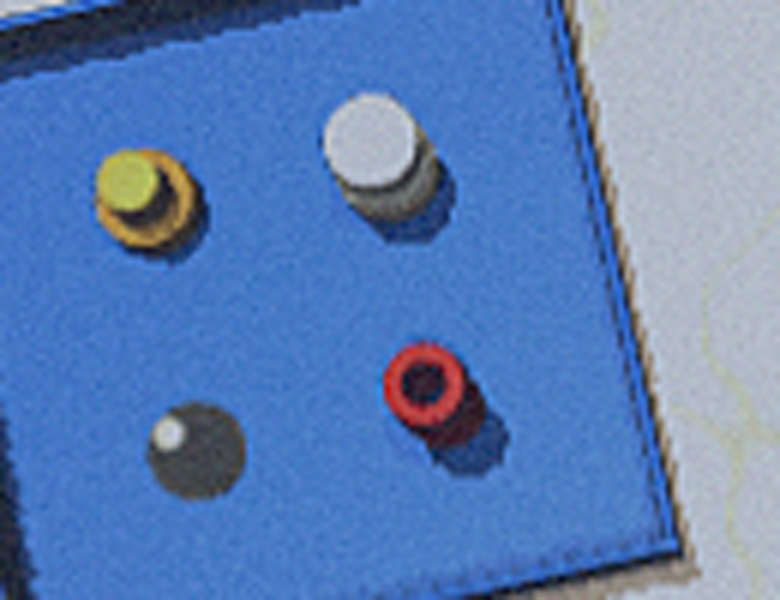

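View pics/sv.png

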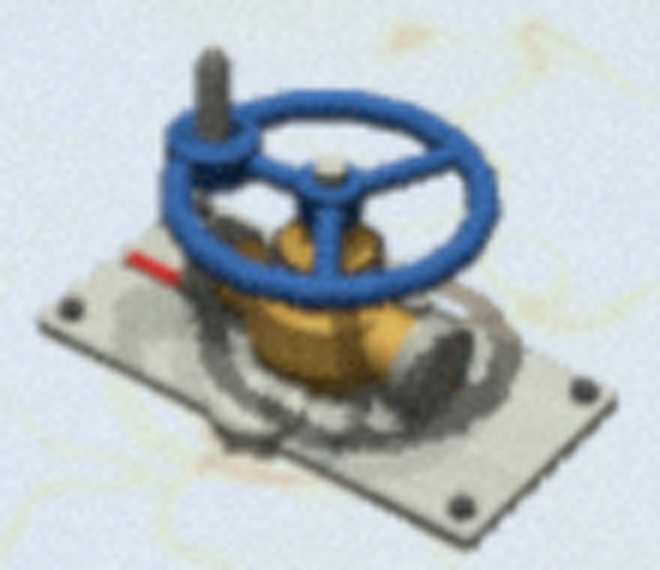

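View pics/sc.png

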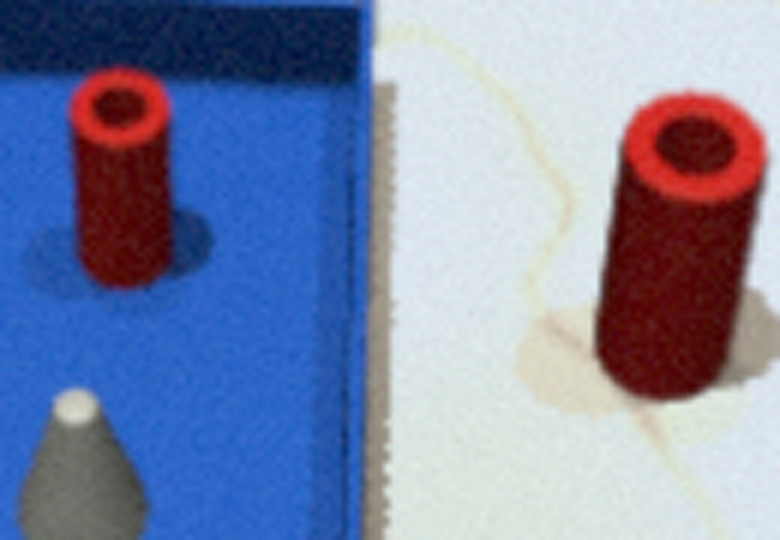

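The crops confirm the choice. In the crate is the slim red tube (top rim centre at about top 270.5,233.8 and side 309.6,292.4). The tube outside is clearly larger. The blue valve has its stud beside the red strip. Next I'll measure positions.

```bash
cat > h.py <<'E'
import cv2,numpy as np
from cell import arm
np.set_printoptions(precision=4,suppress=True)
def ray(n,p):
    c=arm.camera_info(n);u=cv2.undistortPoints(np.array([[p]],float),c["mtx"],np.array(c["dist_coeffs"]))[0,0]
    P=np.array(c["pose"]);return P[:3,3],P[:3,:3]@np.array([u[0],u[1],1])
def atz(n,p,z):
    o,d=ray(n,p);return o+d*(z-o[2])/d[2]
def tri(a,b):
    A=np.zeros((3,3));B=np.zeros(3);L=[]
    for n,p in(("top",a),("side",b)):
        o,d=ray(n,p);d=d/np.linalg.norm(d);M=np.eye(3)-np.outer(d,d);A+=M;B+=M@o;L.append((o,d,M))
    x=np.linalg.solve(A,B);return x,[np.linalg.norm(M@(x-o))for o,d,M in L]
def proj(n,X):
    c=arm.camera_info(n);T=np.linalg.inv(np.array(c["pose"]))
    return cv2.projectPoints(np.array(X,float).reshape(-1,1,3),cv2.Rodrigues(T[:3,:3])[0],T[:3,3],c["mtx"],np.array(c["dist_coeffs"]))[0][:,0]
E
python3 - <<'E'
from h import *
k=lambda x,y,x0,y0:((x+.5)/6-.5+x0,(y+.5)/6-.5+y0)
T=lambda x,y:k(x,y,364,180);C=lambda x,y:k(x,y,200,170);V=lambda x,y:k(x,y,295,155);S=lambda x,y:k(x,y,290,275)
print("handle top",atz("top",C(425,385),.075),atz("side",S(120,107),.075),tri(C(425,385),S(120,107)))
print("hub",atz("top",T(303,306),.096),atz("side",V(331,168),.096),tri(T(303,306),V(331,168)))
print("boss",atz("top",T(338,177),.09),atz("side",V(212,138),.09))
print("tip",atz("top",T(360,153),.128),atz("side",V(213,50),.128),tri(T(360,153),V(213,50)))
pc=[atz("top",T(*p),.008)for p in((232,55),(478,150),(45,538))]
print("plate",pc, "sideplate",[atz("side",V(*p),z)for p,z in(((40,322),.008),((468,540),.008),((618,398),.008))])
print("red",atz("top",T(349,122),.008),atz("side",V(130,258),.008))
print("rim left/right",atz("top",T(120,310),.088),atz("top",T(469,300),.088),atz("top",T(300,485),.088))
E
```

```text
handle top [0.518  0.1689 0.075 ] [0.519 0.169 0.075] (array([0.5185, 0.169 , 0.075 ]), [np.float64(0.0005067750364942859), np.float64(0.0005067750364942895)])
hub [ 0.5274 -0.132   0.096 ] [ 0.5261 -0.1312  0.096 ] (array([ 0.527 , -0.1322,  0.0953]), [np.float64(0.0005791519848266969), np.float64(0.0005791519848266652)])
boss [ 0.5743 -0.1454  0.09  ] [ 0.5741 -0.1443  0.09  ]
tip [ 0.5749 -0.146   0.128 ] [ 0.5741 -0.1452  0.128 ] (array([ 0.5747, -0.1462,  0.1273]), [np.float64(0.000327627279031925), np.float64(0.0003276272790318386)])
plate [array([ 0.6375, -0.1201,  0.008 ]), array([ 0.6026, -0.2134,  0.008 ]), array([ 0.4521, -0.0507,  0.008 ])] sideplate [array([ 0.6351, -0.12  ,  0.008 ]), array([ 0.4521, -0.0493,  0.008 ]), array([ 0.4156, -0.1394,  0.008 ])]
red [ 0.6124 -0.1645  0.008 ] [ 0.614  -0.1669  0.008 ]
rim left/right [ 0.526  -0.0696  0.088 ] [ 0.532  -0.1914  0.088 ] [ 0.4661 -0.1323  0.088 ]
```

```bash
cat >> h.py <<'E'
from scipy.spatial.transform import Rotation as R
def off(tgt,yaw=None):
    "tool-frame shift (mm) from measured pose to world TCP tgt; twist so tool y points at world angle yaw"
    s=arm.observe();M=R.from_rotvec(s["ee_rot"]).as_matrix()
    d=M.T@(np.array(tgt)-s["position"])*1000
    y=np.arctan2(M[1,1],M[0,1]);tw=0 if yaw is None else -((yaw-y+np.pi)%(2*np.pi)-np.pi)
    return np.round(d,1),round(tw,4)
E
python3 - <<'E'
from h import *
print(off([.5185,.169,.30],0.0))
E
```

```text
(array([ 544.1, -661.4,  104.9]), np.float64(-1.3231))
```

move_arm(
  steps=[
    [30,-36,0,-0.07],
    [75,-90,0,-0.18],
    [120,-145,5,-0.29],
    [165,-200,15,-0.4],
    [210,-255,25,-0.51],
    [255,-310,35,-0.62],
    [300,-365,45,-0.73],
    [345,-420,55,-0.84],
    [390,-475,65,-0.95],
    [435,-530,75,-1.06],
    [480,-585,85,-1.17],
    [515,-627,95,-1.27],
    [535,-651,103,-1.323],
    [544,-661.4,105,-1.323],
    [544,-661.4,105,-1.323],
    [544,-661.4,105,-1.323],
  ],
  grip=56,
  grip_force=40,
)

```text
clock: 2.1
position: [0.5182, 0.1687, 0.2991]
ee_rot: [-2.22, -2.222, 0.002]
force: [-0.3, 0.4, 0.6]
width: 0.614
```

```bash
python3 - <<'E'
from h import *
s=arm.observe();print(s["clock"],s["position"],s["joints"],s["width"],s["force"],R.from_rotvec(s["ee_rot"]).as_matrix())
for n in("top","side"):
    im=arm.get_image(n);cv2.imwrite(f"pics/{n}1.png",im[:,:,::-1])
t=cv2.imread("pics/side1.png")
cv2.imwrite("pics/s1c.png",cv2.resize(t[180:380,220:420],None,fx=3,fy=3))
print(off([.5185,.169,.209],0.0))
E
```

```text
2.1 [0.5182 0.1687 0.2991] [ 0.0152  0.492  -0.5868  1.8568  0.3414  0.8959 -0.733 ] 0.6139856451423621 [-0.3068  0.3995  0.5626] [[-0.0009  1.     -0.0015]
 [ 1.      0.0009 -0.0007]
 [-0.0007 -0.0015 -1.    ]]
(array([ 1.9,  0.3, 90.6]), np.float64(-0.0016))
```

View pics/s1c.png

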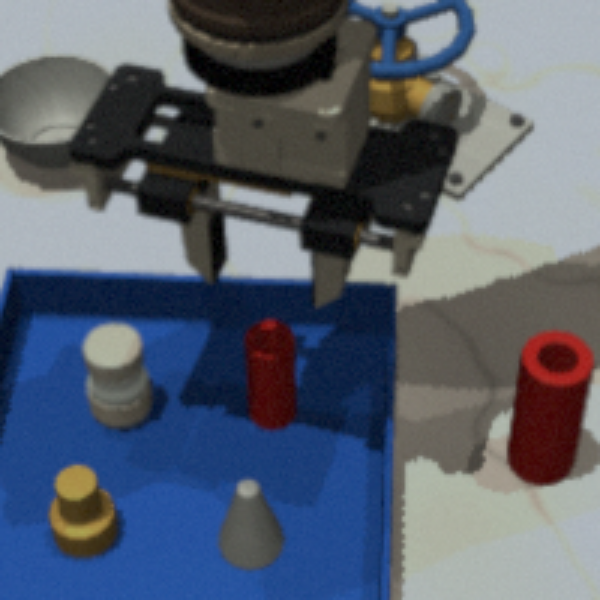

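```bash
python3 - <<'E'
from h import *
for i in range(3):
    s=arm.observe();print(s["clock"],s["position"],s["dq"]);arm.get_image("top")
print(off([.5185,.169,.209],0.0))
E
```

```text
2.2 [0.5182 0.1672 0.2996] [ 0.0133 -0.0087  0.0003  0.0029 -0.0028 -0.0027 -0.0028]
2.25 [0.5183 0.1671 0.2997] [ 0.0067 -0.0047 -0.0007 -0.002   0.0007 -0.0004 -0.0021]
2.3 [0.5184 0.1671 0.2999] [ 0.0014 -0.0011 -0.0047 -0.0037 -0.     -0.0011 -0.0014]
(array([ 1.9,  0. , 91. ]), np.float64(-0.0021))
```

The arm settles about 2 mm short in y, so I'll include that correction and descend over the handle.

move_arm(
  steps=[
    [1.9,0,15,0],
    [1.9,0,35,0],
    [1.9,0,55,0],
    [1.9,0,72,0],
    [1.9,0,84,0],
    [1.9,0,91,0],
    [1.9,0,91,0],
    [1.9,0,91,0],
  ],
)

```text
clock: 3.35
position: [0.5187, 0.1707, 0.2092]
ee_rot: [2.221, 2.221, 0.001]
force: [-0.4, -0.3, 0.1]
width: 0.611
```

move_arm(
  steps=[
    [0,0,0,0],
    [0,0,0,0],
    [0,0,0,0],
    [0,0,0,0],
    [0,0,0,0],
    [0,0,0,0],
  ],
  grip=20,
  grip_force=40,
)

```text
clock: 4.1
position: [0.5185, 0.1706, 0.2088]
ee_rot: [2.221, 2.221, 0.0]
force: [-0.3, -1.4, 2.8]
width: 0.311
```

```bash
python3 - <<'E'
from h import *
im=arm.get_image("side");cv2.imwrite("pics/s2c.png",cv2.resize(im[180:380,220:420,::-1],None,fx=3,fy=3))
s=arm.observe();print(s["clock"],s["position"],s["width"],s["width"]*91.8,s["force"])
E
```

```text
4.15 [0.5186 0.1706 0.2089] 0.3107909404222849 28.53060833076575 [-1.143  0.076  3.131]
```

View pics/s2c.png

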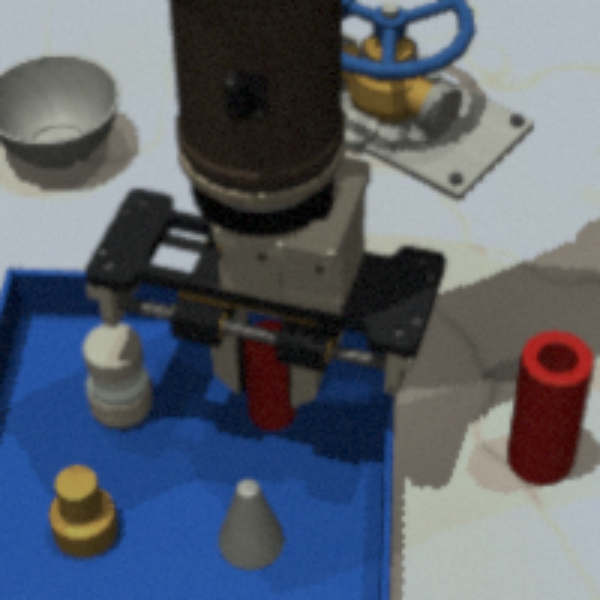

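Gripped, with an opening of 28.5 mm on the 30 mm tube. Next I'll lift it.

move_arm(
  steps=[
    [0,0,-10,0],
    [0,0,-30,0],
    [0,0,-60,0],
    [0,0,-90,0],
    [0,0,-120,0],
    [0,0,-140,0],
    [0,0,-151,0],
    [0,0,-151,0],
  ],
)

```text
clock: 5.15
position: [0.5185, 0.1706, 0.3602]
ee_rot: [2.221, 2.221, 0.001]
force: [-0.0, -0.4, -1.6]
width: 0.314
```

```bash
python3 - <<'E'
from h import *
im=arm.get_image("side");cv2.imwrite("pics/s3c.png",cv2.resize(im[100:380,200:500,::-1],None,fx=2,fy=2))
s=arm.observe();print(s["clock"],s["position"],s["width"],s["force"],s["joints"])
print(off([.5745,-.1440,.36],0.0))
E
```

```text
5.2 [0.5184 0.1704 0.3594] 0.3133624542026217 [-0.4338  0.139  -1.8668] [ 0.0428  0.4253 -0.62    1.7881  0.2854  1.0193 -0.6866]
(array([-314.4,   56.2,   -0.5]), np.float64(-0.0002))
```

View pics/s3c.png

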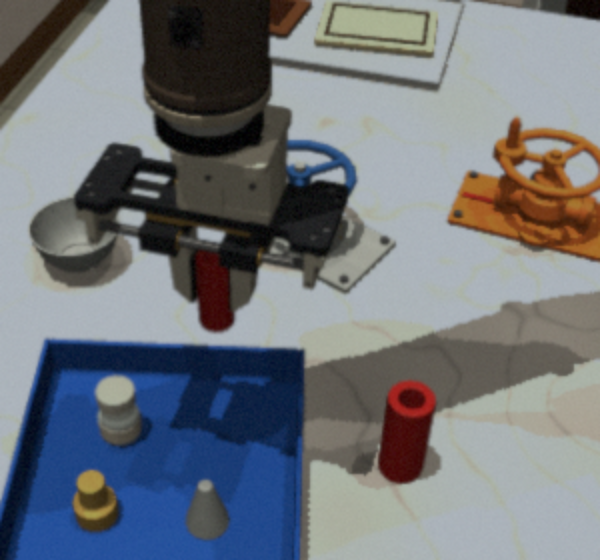

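The handle is held and lifted clear, and the neighbouring parts haven't moved. Now I'll move above the stud.

move_arm(
  steps=[
    [-10,2,0,0],
    [-30,5,0,0],
    [-58,10,0,0],
    [-88,16,0,0],
    [-118,21,0,0],
    [-148,26,0,0],
    [-178,32,0,0],
    [-208,37,0,0],
    [-238,42,0,0],
    [-264,47,0,0],
    [-286,51,0,0],
    [-302,54,0,0],
    [-311,55.7,0,0],
    [-314.4,56.2,0,0],
    [-314.4,56.2,0,0],
    [-314.4,56.2,0,0],
    [-314.4,56.2,0,0],
  ],
)

```text
clock: 7.32
position: [0.5747, -0.1432, 0.3598]
ee_rot: [2.22, 2.222, 0.0]
force: [-0.3, -0.2, -0.8]
width: 0.315
```

```bash
python3 - <<'E'
from h import *
a=arm.get_image("side");b=arm.get_image("top")
s=arm.observe();print(s["clock"],s["position"],s["width"],s["force"],s["joints"],s["ee_rot"])
cv2.imwrite("pics/s4c.png",cv2.resize(a[100:240,270:410,::-1],None,fx=4,fy=4,interpolation=cv2.INTER_CUBIC))
cv2.imwrite("pics/t4.png",b[:,:,::-1])
E
```

```text
7.425 [ 0.5747 -0.1435  0.3598] 0.31260026142506103 [ 1.0819 -1.177  -1.6173] [ 0.5334  0.4827 -0.5425  1.6786  0.2786  1.058  -0.096 ] [2.2209 2.2219 0.0001]
```

View pics/s4c.png

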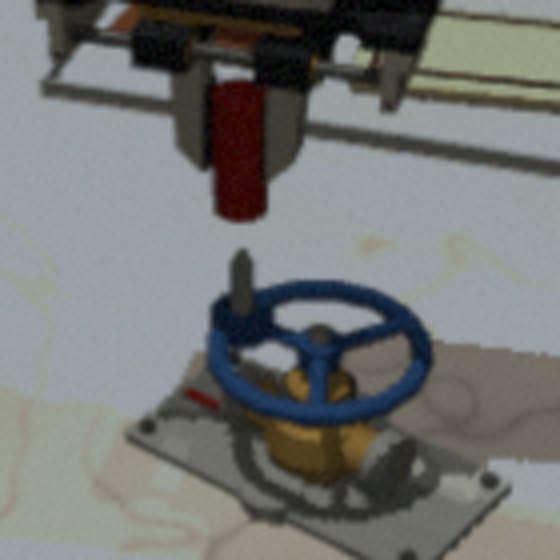

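View pics/t4.png

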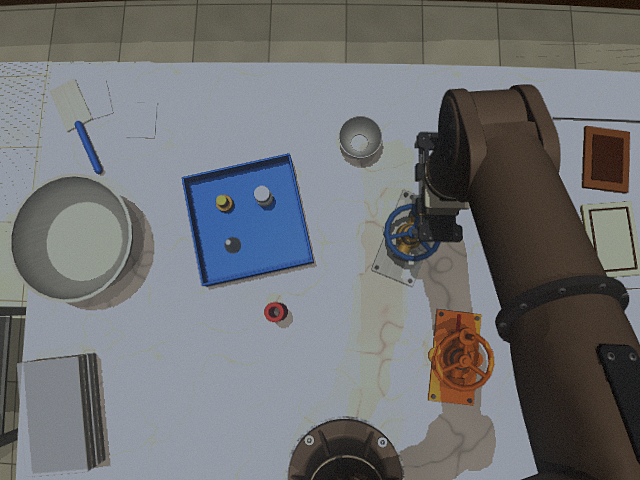

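```bash
python3 - <<'E'
from h import *
k=lambda x,y:((x+.5)/4-.5+270,(y+.5)/4-.5+100)
c=lambda p:(np.array(p)-[270,100]+.5)*4-.5
print("pred foot px crop",c(proj("side",[[.5747,-.1451,.156],[.5747,-.1435,.156],[.5747,-.1451,.226],[.5745,-.1455,.128],[.5745,-.1455,.09]])))
print(atz("side",k(240.5,211),.156), atz("side",k(241.5,252),.128))
E
```

```text
pred foot px crop [[240.7816 208.8561]
 [239.9195 210.4841]
 [240.9982  91.4114]
 [241.2668 252.7452]
 [241.1381 310.4349]]
[ 0.5743 -0.1431  0.156 ] [ 0.5746 -0.1462  0.128 ]
```

The handle hangs over the stud (side crop: foot near 240,208; stud tip 242,251). The measurements put them within about 1 to 2 mm of each other. I'll descend in stages and watch the force.

move_arm(
  steps=[
    [-0.4,0,10,0],
    [-0.4,0,20,0],
    [-0.4,0,28,0],
    [-0.4,0,34,0],
    [-0.4,0,40,0],
    [-0.4,0,45,0],
    [-0.4,0,45,0],
  ],
)

```text
clock: 8.3
position: [0.5746, -0.1442, 0.3144]
ee_rot: [-2.221, -2.221, 0.001]
force: [0.0, -0.2, -1.2]
width: 0.314
```

```bash
python3 - <<'E'
from h import *
a=arm.get_image("side")
s=arm.observe();print(s["clock"],s["position"],s["width"],s["force"],s["ft_torque"],s["ee_rot"])
cv2.imwrite("pics/s5c.png",cv2.resize(a[100:240,270:410,::-1],None,fx=4,fy=4,interpolation=cv2.INTER_CUBIC))
E
```

```text
8.35 [ 0.5747 -0.1442  0.3147] 0.3147511617183558 [-0.03   -0.255  -0.7421] [-0.0486 -0.0658  0.0546] [-2.2214 -2.2214  0.0001]
```

View pics/s5c.png

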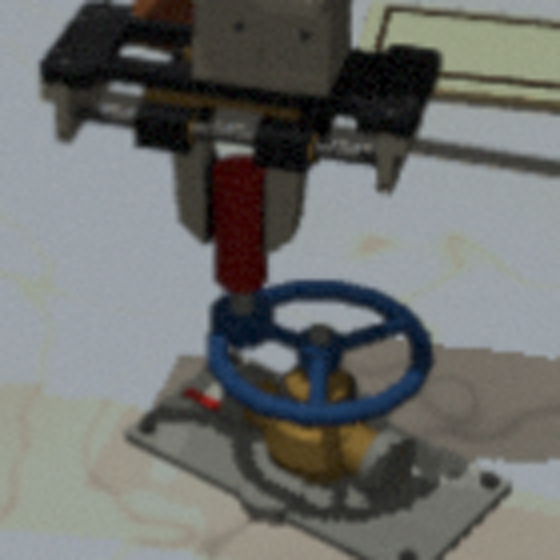

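The handle is threaded onto the stud with no side force. I'll go the rest of the way down.

move_arm(
  steps=[
    [0,0,6,0],
    [0,0,12,0],
    [0,0,17,0],
    [0,0,20,0],
    [0,0,21.5,0],
    [0,0,21.5,0],
    [0,0,21.5,0],
  ],
)

```text
clock: 9.22
position: [0.5746, -0.1441, 0.2938]
ee_rot: [2.221, 2.221, -0.0]
force: [-3.6, 1.3, 4.4]
width: 0.315
```

```bash
python3 - <<'E'
from h import *
a=arm.get_image("side")
s=arm.observe();print(s["clock"],s["position"],s["width"],s["force"],s["ft_torque"],s["ee_rot"])
cv2.imwrite("pics/s6c.png",cv2.resize(a[100:240,270:410,::-1],None,fx=4,fy=4,interpolation=cv2.INTER_CUBIC))
E
```

```text
9.275 [ 0.5746 -0.1441  0.2938] 0.3122508148518064 [-2.2029  0.4005  5.5074] [ 0.0605  0.6038 -0.0111] [ 2.2213  2.2213 -0.0004]
```

View pics/s6c.png

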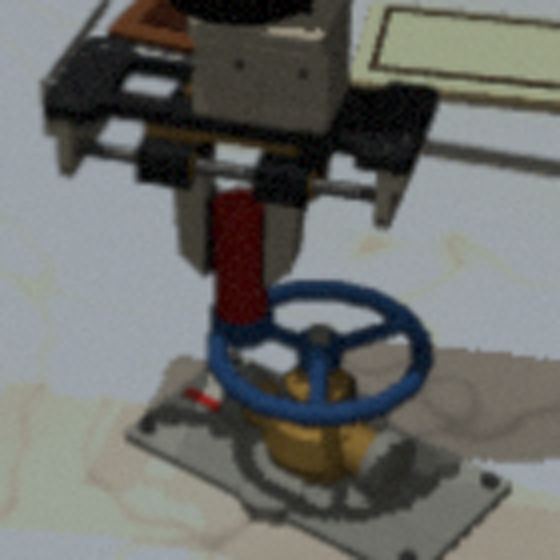

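The handle is seated: foot at z ≈ 0.090 by TCP, with about 5 N down. Next I'll compute the circle rows.

```bash
cat >> h.py <<'E'
def arc(c,r,a0,a1,n,ref=None):
    "rows in tool axes (tool x=+Y,y=+X world) from measured pose (or ref) along arc, world degrees"
    s=arm.observe();p=s["position"] if ref is None else np.array(ref)
    for a in np.radians(np.linspace(a0,a1,n+1)[1:]):
        X=c[0]+r*np.cos(a);Y=c[1]+r*np.sin(a)
        print([round((Y-p[1])*1e3,1),round((X-p[0])*1e3,1),0,0],end=", ")
    print()
E
python3 - <<'E'
from h import *
arc((.5266,-.1302),.05,-16.1,-106.1,10,ref=(.5746,-.1441))
E
```

```text
[np.float64(-7.3), np.float64(-2.7), 0, 0], [np.float64(-14.1), np.float64(-6.6), 0, 0], [np.float64(-20.3), np.float64(-11.5), 0, 0], [np.float64(-25.6), np.float64(-17.3), 0, 0], [np.float64(-29.9), np.float64(-23.8), 0, 0], [np.float64(-33.1), np.float64(-31.0), 0, 0], [np.float64(-35.2), np.float64(-38.5), 0, 0], [np.float64(-36.1), np.float64(-46.3), 0, 0], [np.float64(-35.7), np.float64(-54.2), 0, 0], [np.float64(-34.1), np.float64(-61.9), 0, 0],
```

move_arm(
  steps=[
    [-3.8,-1.2,0,0],
    [-7.3,-2.7,0,0],
    [-14.1,-6.6,0,0],
    [-20.3,-11.5,0,0],
    [-25.6,-17.3,0,0],
    [-29.9,-23.8,0,0],
    [-33.1,-31,0,0],
    [-35.2,-38.5,0,0],
    [-36.1,-46.3,0,0],
    [-35.7,-54.2,0,0],
    [-34.1,-61.9,0,0],
    [-34.1,-61.9,0,0],
  ],
)

```text
clock: 10.78
position: [0.5121, -0.1793, 0.2937]
ee_rot: [2.222, 2.219, -0.002]
force: [0.8, -1.2, 8.2]
width: 0.312
```

```bash
python3 - <<'E'
from h import *
a=arm.get_image("side")
s=arm.observe();print(s["clock"],s["position"],s["width"],s["force"],s["ft_torque"],s["ee_rot"],s["joints"])
cv2.imwrite("pics/s7c.png",cv2.resize(a[100:240,270:410,::-1],None,fx=4,fy=4,interpolation=cv2.INTER_CUBIC))
E
```

```text
10.825 [ 0.5122 -0.1793  0.2937] 0.31244385406208985 [-0.8463 -0.7791  8.9445] [-0.2439 -0.1317 -0.0342] [ 2.222   2.2194 -0.0021] [ 0.6263  0.4828 -0.5292  1.8716  0.314   0.8698 -0.0592]
```

View pics/s7c.png

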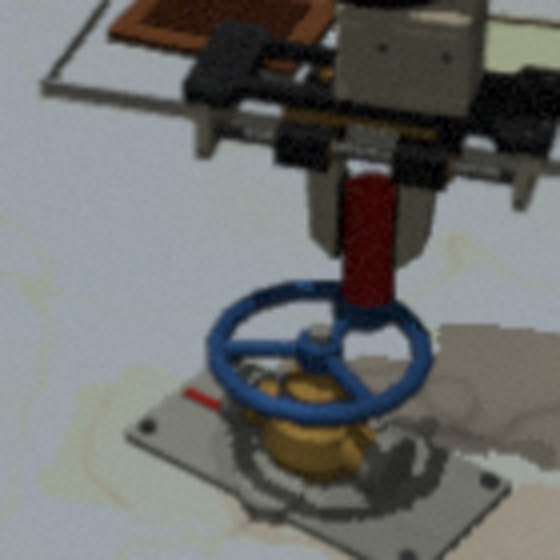

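The wheel turns with low forces. I'll continue another 180° clockwise.

```bash
python3 - <<'E' | sed 's/np.float64(\([-0-9.]*\))/\1/g'
from h import *
arc((.5266,-.1302),.05,-106.1,-286.1,20,ref=(.51273,-.17824))
E
```

```text
[2.8, -7.3, 0, 0], [6.6, -14.2, 0, 0], [11.5, -20.3, 0, 0], [17.3, -25.6, 0, 0], [23.9, -29.9, 0, 0], [31.0, -33.1, 0, 0], [38.6, -35.2, 0, 0], [46.4, -36.1, 0, 0], [54.2, -35.7, 0, 0], [61.9, -34.2, 0, 0], [69.2, -31.4, 0, 0], [76.1, -27.5, 0, 0], [82.2, -22.6, 0, 0], [87.5, -16.8, 0, 0], [91.8, -10.3, 0, 0], [95.1, -3.1, 0, 0], [97.1, 4.4, 0, 0], [98.0, 12.2, 0, 0], [97.7, 20.1, 0, 0], [96.1, 27.7, 0, 0],
```

move_arm(
  steps=[
    [2.8,-7.3,0,0],
    [6.6,-14.2,0,0],
    [11.5,-20.3,0,0],
    [17.3,-25.6,0,0],
    [23.9,-29.9,0,0],
    [31.0,-33.1,0,0],
    [38.6,-35.2,0,0],
    [46.4,-36.1,0,0],
    [54.2,-35.7,0,0],
    [61.9,-34.2,0,0],
    [69.2,-31.4,0,0],
    [76.1,-27.5,0,0],
    [82.2,-22.6,0,0],
    [87.5,-16.8,0,0],
    [91.8,-10.3,0,0],
    [95.1,-3.1,0,0],
    [97.1,4.4,0,0],
    [98.0,12.2,0,0],
    [97.7,20.1,0,0],
    [96.1,27.7,0,0],
  ],
)

```text
clock: 13.32
position: [0.5395, -0.0823, 0.2937]
ee_rot: [-2.221, -2.22, 0.004]
force: [-6.1, 1.4, 15.8]
width: 0.315
```

```bash
python3 - <<'E' | sed 's/np.float64(\([-0-9.]*\))/\1/g'
from h import *
a=arm.get_image("side")
s=arm.observe();print(s["clock"],s["position"],s["width"],s["force"],s["ft_torque"],s["ee_rot"],s["joints"])
cv2.imwrite("pics/s8c.png",cv2.resize(a[100:240,270:410,::-1],None,fx=4,fy=4,interpolation=cv2.INTER_CUBIC))
c=np.array((.5266,-.1302));r=np.radians(-286.1);arc(c,.05,-286.1,-376.1,10,ref=c+.05*np.array([np.cos(r),np.sin(r)]))
E
```

```text
13.375 [ 0.5404 -0.0827  0.2937] 0.3146379108833195 [-2.4859  0.8142 12.5738] [ 0.3409  0.49   -0.0949] [-2.2218 -2.2206  0.0026] [ 0.4491  0.4916 -0.5417  1.8605  0.3229  0.8786 -0.2499]
[-2.8, 7.3, 0, 0], [-6.6, 14.2, 0, 0], [-11.5, 20.3, 0, 0], [-17.3, 25.6, 0, 0], [-23.9, 29.9, 0, 0], [-31.0, 33.1, 0, 0], [-38.6, 35.2, 0, 0], [-46.4, 36.1, 0, 0], [-54.2, 35.8, 0, 0], [-61.9, 34.2, 0, 0],
```

View pics/s8c.png

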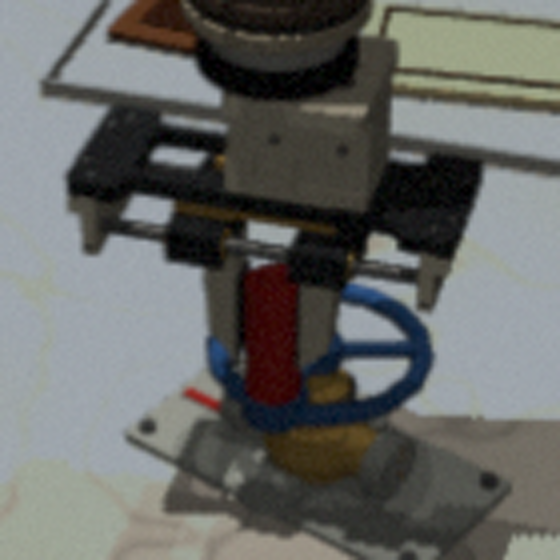

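Good progress. The downward push has crept up to about 13 N, so I'll ease z by 0.5 mm and carry on to just short of the expected stop.

move_arm(
  steps=[
    [-2.8,7.3,-0.3,0],
    [-6.6,14.2,-0.5,0],
    [-11.5,20.3,-0.5,0],
    [-17.3,25.6,-0.5,0],
    [-23.9,29.9,-0.5,0],
    [-31,33.1,-0.5,0],
    [-38.6,35.2,-0.5,0],
    [-46.4,36.1,-0.5,0],
    [-50.3,36.1,-0.5,0],
    [-54.2,35.8,-0.5,0],
    [-58.1,35.1,-0.5,0],
    [-58.1,35.1,-0.5,0],
    [-58.1,35.1,-0.5,0],
  ],
)

```text
clock: 15.0
position: [0.5753, -0.1406, 0.2938]
ee_rot: [2.222, 2.221, -0.001]
force: [2.2, 2.1, 4.5]
width: 0.316
```

```bash
python3 - <<'E' | sed 's/np.float64(\([-0-9.]*\))/\1/g'
from h import *
a=arm.get_image("side")
s=arm.observe();print(s["clock"],s["position"],s["width"],s["force"],s["ft_torque"],s["ee_rot"])
p=s["position"][:2]-[.5266,-.1302];print(np.hypot(*p),np.degrees(np.arctan2(p[1],p[0])))
cv2.imwrite("pics/s9c.png",cv2.resize(a[100:240,270:410,::-1],None,fx=4,fy=4,interpolation=cv2.INTER_CUBIC))
c=np.array((.5266,-.1302));r=np.radians(-371.6);arc(c,.05,-371.6,-395.6,12,ref=c+.05*np.array([np.cos(r),np.sin(r)]))
E
```

```text
15.05 [ 0.5753 -0.1406  0.2938] 0.3149423754003011 [1.2231 2.6766 5.481 ] [ 0.5556 -0.5189  0.0371] [ 2.2217  2.2211 -0.0007]
0.04980894671028296 -12.040485636076744
[-1.7, -0.4, 0, 0], [-3.4, -0.8, 0, 0], [-5.1, -1.3, 0, 0], [-6.7, -1.9, 0, 0], [-8.4, -2.5, 0, 0], [-10.0, -3.2, 0, 0], [-11.6, -3.9, 0, 0], [-13.1, -4.7, 0, 0], [-14.6, -5.5, 0, 0], [-16.1, -6.4, 0, 0], [-17.6, -7.3, 0, 0], [-19.1, -8.3, 0, 0],
```

View pics/s9c.png

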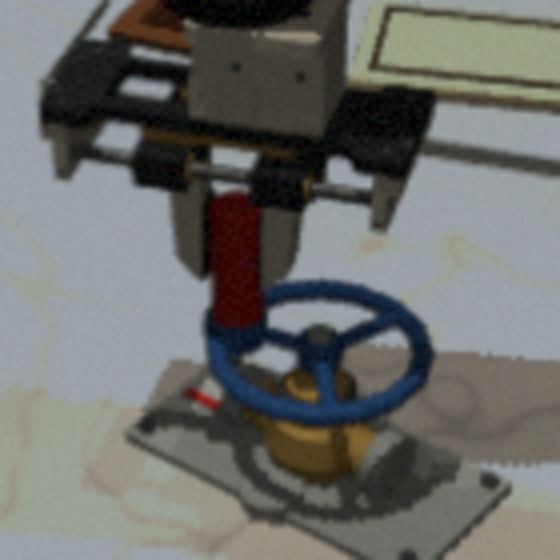

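move_arm(
  steps=[
    [-1.7,-0.4,0,0],
    [-3.4,-0.8,0,0],
    [-5.1,-1.3,0,0],
    [-6.7,-1.9,0,0],
    [-6.7,-1.9,0,0],
    [-6.7,-1.9,0,0],
  ],
)

```text
clock: 15.8
position: [0.5737, -0.1474, 0.2938]
ee_rot: [2.222, 2.221, -0.0]
force: [1.6, 3.2, 4.6]
width: 0.314
```

move_arm(
  steps=[
    [-0.9,-0.3,0,0],
    [-1.7,-0.6,0,0],
    [-1.7,-0.6,0,0],
    [-1.7,-0.6,0,0],
  ],
)

```text
clock: 16.3
position: [0.5731, -0.1489, 0.2938]
ee_rot: [2.221, 2.221, -0.0]
force: [3.3, 3.5, 5.2]
width: 0.312
```

move_arm(
  steps=[
    [-0.8,-0.4,0,0],
    [-1.6,-0.7,0,0],
    [-1.6,-0.7,0,0],
    [-1.6,-0.7,0,0],
  ],
)

```text
clock: 16.8
position: [0.5725, -0.1506, 0.2938]
ee_rot: [2.221, 2.221, -0.0]
force: [4.0, 2.6, 5.6]
width: 0.312
```

move_arm(
  steps=[
    [-0.8,-0.4,0,0],
    [-1.6,-0.8,0,0],
    [-1.6,-0.8,0,0],
    [-1.6,-0.8,0,0],
  ],
)

```text
clock: 17.3
position: [0.5721, -0.1511, 0.2938]
ee_rot: [2.22, 2.222, 0.003]
force: [5.7, 5.6, 2.7]
width: 0.314
```

move_arm(
  steps=[
    [-0.8,-0.4,0,0],
    [-1.5,-0.8,0,0],
    [-1.5,-0.8,0,0],
    [-1.5,-0.8,0,0],
  ],
)

```text
clock: 17.8
position: [0.5718, -0.1516, 0.2939]
ee_rot: [2.219, 2.223, 0.006]
force: [8.1, 9.3, 1.2]
width: 0.316
```

```bash
python3 - <<'E' | sed 's/np.float64(\([-0-9.]*\))/\1/g'
from h import *
a=arm.get_image("side")
s=arm.observe();print(s["clock"],s["position"],s["width"],s["force"],s["ft_torque"],s["ee_rot"])
p=s["position"][:2]-[.5266,-.1302];print(np.hypot(*p),np.degrees(np.arctan2(p[1],p[0])))
cv2.imwrite("pics/s10c.png",cv2.resize(a[100:240,270:410,::-1],None,fx=4,fy=4,interpolation=cv2.INTER_CUBIC))
E
```

```text
17.85 [ 0.5718 -0.1515  0.2939] 0.3120388945837832 [8.4111 9.0947 0.5178] [ 1.91   -1.921  -0.0359] [2.2193 2.2235 0.0061]
0.05000740490341134 -25.217453446401937
```

View pics/s10c.png

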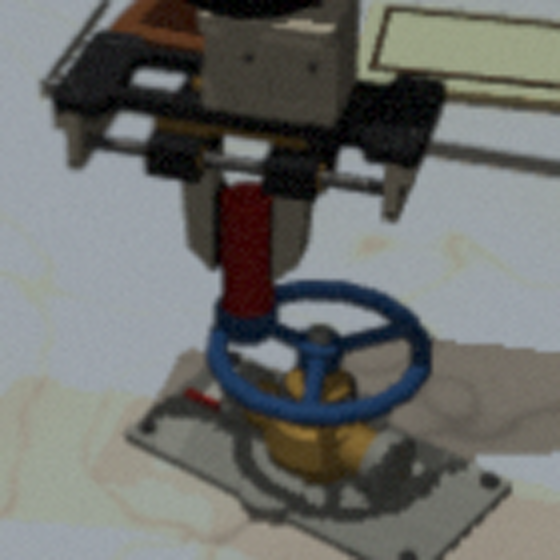

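move_arm(
  steps=[
    [-0.8,-0.2,0,0],
    [-1.5,-0.4,0,0],
    [-1.5,-0.4,0,0],
    [-1.5,-0.4,0,0],
  ],
)

```text
clock: 18.35
position: [0.5717, -0.1519, 0.2939]
ee_rot: [-2.218, -2.224, -0.008]
force: [9.5, 12.2, -1.1]
width: 0.314
```

```bash
python3 - <<'E' | sed 's/np.float64(\([-0-9.]*\))/\1/g'
from h import *
a=arm.get_image("side");b=arm.get_image("top")
s=arm.observe();print(s["clock"],s["position"],s["width"],s["force"],s["ft_torque"],s["ee_rot"])
cv2.imwrite("pics/s11c.png",cv2.resize(a[140:220,310:390,::-1],None,fx=7,fy=7,interpolation=cv2.INTER_CUBIC))
cv2.imwrite("pics/t11c.png",cv2.resize(b[180:290,364:474,::-1],None,fx=5,fy=5,interpolation=cv2.INTER_CUBIC))
E
```

```text
18.45 [ 0.5717 -0.1519  0.2939] 0.3109986759491781 [ 8.7864 12.4329  0.5973] [ 2.6991 -2.2023 -0.0291] [-2.2177 -2.2243 -0.0083]
```

View pics/s11c.png

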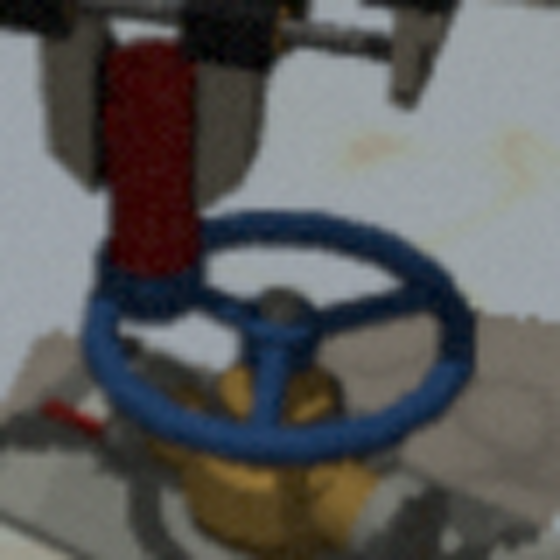

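View pics/t11c.png

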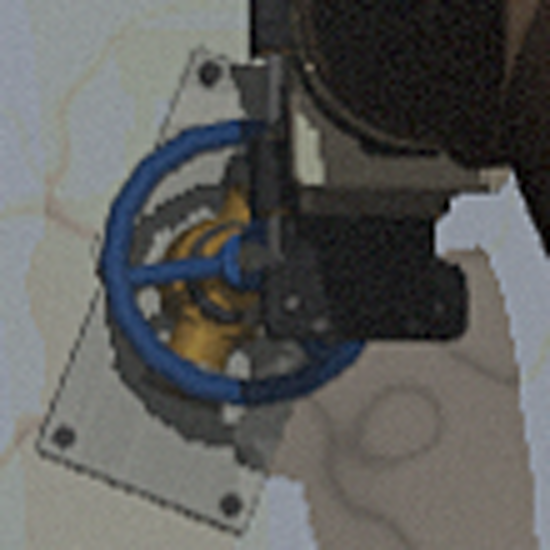

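```bash
python3 - <<'E' | sed 's/np.float64(\([-0-9.]*\))/\1/g'
from h import *
ax=np.array([.5268,-.1321])
def pts(phi,z=.088):
    L=[]
    for k in(120,240):
        for r in(.02,.055):
            t=np.radians(phi+k);L.append([ax[0]+r*np.cos(t),ax[1]+r*np.sin(t),z])
    t=np.radians(phi);L.append([ax[0]+.05*np.cos(t),ax[1]+.05*np.sin(t),.09]);return L
for phi in(-17,-20.7,-24):
    print(phi,"side",((proj("side",pts(phi))-[310,140]+.5)*7-.5).round(0).tolist(),"top",((proj("top",pts(phi))-[364,180]+.5)*5-.5).round(0).tolist())
E
```

```text
-17 side [[277.0, 360.0], [273.0, 433.0], [336.0, 303.0], [434.0, 273.0], [143.0, 261.0]] top [[203.0, 269.0], [121.0, 286.0], [282.0, 295.0], [340.0, 357.0], [285.0, 147.0]]
-20.7 side [[273.0, 360.0], [261.0, 432.0], [338.0, 305.0], [440.0, 279.0], [149.0, 256.0]] top [[202.0, 266.0], [119.0, 278.0], [280.0, 297.0], [333.0, 362.0], [292.0, 149.0]]
-24 side [[269.0, 359.0], [251.0, 431.0], [340.0, 307.0], [444.0, 284.0], [155.0, 252.0]] top [[202.0, 263.0], [118.0, 270.0], [278.0, 298.0], [327.0, 367.0], [298.0, 152.0]]
```

The force rises to about 15 N laterally while the hand barely moves, so the wheel is on its stop. The front spoke (side crop 272,360→264,420) and left spoke (top crop 130,278) also match the model with the stud over the red strip (-20.7° in world). I'll save averaged reference pictures at the stop to compare against after exactly two turns.

```bash
python3 - <<'E' | sed 's/np.float64(\([-0-9.]*\))/\1/g'
from h import *
for n in("side","top"):
    np.save(f"ref_{n}.npy",np.mean([arm.get_image(n).astype(float) for _ in range(6)],0))
s=arm.observe();print(s["clock"],s["position"],s["force"])
c=np.array((.5266,-.1302))
# start from measured; go ccw 
arc(c,.05,-18.2,-18.2+162,18)
E
```

```text
19.05 [ 0.5717 -0.1519  0.2939] [ 9.7301 12.4532  0.1349]
[13.7, 4.3, 0, 0], [21.5, 4.9, 0, 0], [29.3, 4.3, 0, 0], [37.0, 2.5, 0, 0], [44.2, -0.5, 0, 0], [50.9, -4.6, 0, 0], [56.9, -9.6, 0, 0], [62.0, -15.6, 0, 0], [66.2, -22.3, 0, 0], [69.2, -29.5, 0, 0], [71.0, -37.1, 0, 0], [71.7, -44.9, 0, 0], [71.1, -52.8, 0, 0], [69.3, -60.4, 0, 0], [66.3, -67.6, 0, 0], [62.2, -74.4, 0, 0], [57.2, -80.3, 0, 0], [51.2, -85.5, 0, 0],
```

```bash
python3 - <<'E' | sed 's/np.float64(\([-0-9.]*\))/\1/g'
from h import *
c=np.array((.5266,-.1302))
P=lambda a:c+.05*np.array([np.cos(np.radians(a)),np.sin(np.radians(a))])
arc(c,.05,-29,-20,2,ref=(.5704,-.1549))
arc(c,.05,-20,142,18,ref=(.5704,-.1549))
print();arc(c,.05,142,322,20,ref=P(142))
print();arc(c,.05,322,502,20,ref=P(322))
print();arc(c,.05,502,682,20,ref=P(502))
E
```

```text
[4.0, 1.7, 0, 0], [7.6, 3.2, 0, 0], 
[15.2, 5.3, 0, 0], [23.0, 6.2, 0, 0], [30.8, 5.8, 0, 0], [38.5, 4.3, 0, 0], [45.8, 1.5, 0, 0], [52.7, -2.3, 0, 0], [58.8, -7.2, 0, 0], [64.1, -13.0, 0, 0], [68.4, -19.6, 0, 0], [71.7, -26.7, 0, 0], [73.8, -34.3, 0, 0], [74.7, -42.1, 0, 0], [74.3, -49.9, 0, 0], [72.8, -57.6, 0, 0], [70.0, -64.9, 0, 0], [66.2, -71.8, 0, 0], [61.3, -77.9, 0, 0], [55.5, -83.2, 0, 0], 

[-6.5, -4.3, 0, 0], [-13.7, -7.6, 0, 0], [-21.2, -9.7, 0, 0], [-29.0, -10.6, 0, 0], [-36.9, -10.2, 0, 0], [-44.6, -8.7, 0, 0], [-51.9, -5.9, 0, 0], [-58.7, -2.1, 0, 0], [-64.9, 2.8, 0, 0], [-70.2, 8.6, 0, 0], [-74.5, 15.2, 0, 0], [-77.8, 22.3, 0, 0], [-79.9, 29.9, 0, 0], [-80.8, 37.7, 0, 0], [-80.4, 45.5, 0, 0], [-78.8, 53.2, 0, 0], [-76.1, 60.5, 0, 0], [-72.2, 67.4, 0, 0], [-67.4, 73.5, 0, 0], [-61.6, 78.8, 0, 0], 

[6.5, 4.3, 0, 0], [13.7, 7.6, 0, 0], [21.2, 9.7, 0, 0], [29.0, 10.6, 0, 0], [36.9, 10.2, 0, 0], [44.6, 8.7, 0, 0], [51.9, 5.9, 0, 0], [58.7, 2.1, 0, 0], [64.9, -2.8, 0, 0], [70.2, -8.6, 0, 0], [74.5, -15.2, 0, 0], [77.8, -22.3, 0, 0], [79.9, -29.9, 0, 0], [80.8, -37.7, 0, 0], [80.4, -45.5, 0, 0], [78.8, -53.2, 0, 0], [76.1, -60.5, 0, 0], [72.2, -67.4, 0, 0], [67.4, -73.5, 0, 0], [61.6, -78.8, 0, 0], 

[-6.5, -4.3, 0, 0], [-13.7, -7.6, 0, 0], [-21.2, -9.7, 0, 0], [-29.0, -10.6, 0, 0], [-36.9, -10.2, 0, 0], [-44.6, -8.7, 0, 0], [-51.9, -5.9, 0, 0], [-58.7, -2.1, 0, 0], [-64.9, 2.8, 0, 0], [-70.2, 8.6, 0, 0], [-74.5, 15.2, 0, 0], [-77.8, 22.3, 0, 0], [-79.9, 29.9, 0, 0], [-80.8, 37.7, 0, 0], [-80.4, 45.5, 0, 0], [-78.8, 53.2, 0, 0], [-76.1, 60.5, 0, 0], [-72.2, 67.4, 0, 0], [-67.4, 73.5, 0, 0], [-61.6, 78.8, 0, 0],
```

Backing off counterclockwise, first half turn:

move_arm(
  steps=[
    [4,1.7,0,0],
    [7.6,3.2,0,0],
    [15.2,5.3,0,0],
    [23,6.2,0,0],
    [30.8,5.8,0,0],
    [38.5,4.3,0,0],
    [45.8,1.5,0,0],
    [52.7,-2.3,0,0],
    [58.8,-7.2,0,0],
    [64.1,-13,0,0],
    [68.4,-19.6,0,0],
    [71.7,-26.7,0,0],
    [73.8,-34.3,0,0],
    [74.7,-42.1,0,0],
    [74.3,-49.9,0,0],
    [72.8,-57.6,0,0],
    [70,-64.9,0,0],
    [66.2,-71.8,0,0],
    [61.3,-77.9,0,0],
    [55.5,-83.2,0,0],
  ],
)

```text
clock: 21.55
position: [0.4868, -0.0996, 0.2938]
ee_rot: [-2.221, -2.221, -0.0]
force: [3.4, 3.7, 4.3]
width: 0.31
```

```bash
python3 - <<'E'
from h import *
a=arm.get_image("side")
s=arm.observe();print(s["clock"],s["position"],s["width"],s["force"],s["ee_rot"])
p=s["position"][:2]-[.5266,-.1302];print(np.hypot(*p),np.degrees(np.arctan2(p[1],p[0])))
cv2.imwrite("pics/s12c.png",cv2.resize(a[100:240,270:410,::-1],None,fx=4,fy=4,interpolation=cv2.INTER_CUBIC))
E
```

```text
21.6 [ 0.4861 -0.1005  0.2937] 0.31522472479435265 [0.5326 3.4392 8.7551] [-2.2221 -2.2203  0.0019]
0.0501922932311343 143.73141890462804
```

View pics/s12c.png

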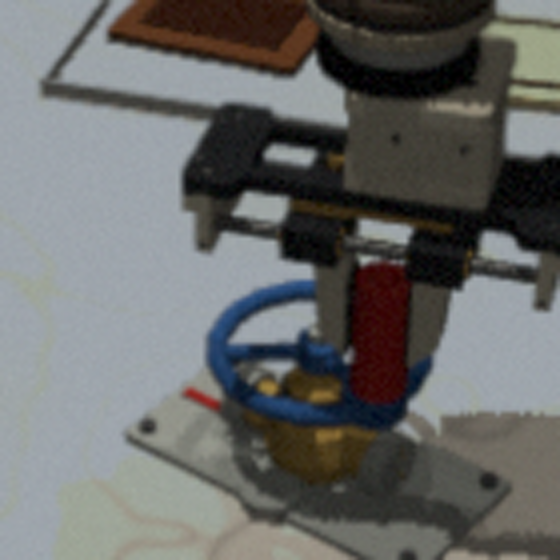

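Still seated and turning. Next half turn:

move_arm(
  steps=[
    [-6.5,-4.3,0,0],
    [-13.7,-7.6,0,0],
    [-21.2,-9.7,0,0],
    [-29,-10.6,0,0],
    [-36.9,-10.2,0,0],
    [-44.6,-8.7,0,0],
    [-51.9,-5.9,0,0],
    [-58.7,-2.1,0,0],
    [-64.9,2.8,0,0],
    [-70.2,8.6,0,0],
    [-74.5,15.2,0,0],
    [-77.8,22.3,0,0],
    [-79.9,29.9,0,0],
    [-80.8,37.7,0,0],
    [-80.4,45.5,0,0],
    [-78.8,53.2,0,0],
    [-76.1,60.5,0,0],
    [-72.2,67.4,0,0],
    [-67.4,73.5,0,0],
    [-61.6,78.8,0,0],
  ],
)

```text
clock: 24.1
position: [0.5647, -0.1638, 0.2938]
ee_rot: [2.224, 2.218, -0.008]
force: [-2.5, -6.3, 10.7]
width: 0.313
```

move_arm(
  steps=[
    [6.5,4.3,0,0],
    [13.7,7.6,0,0],
    [21.2,9.7,0,0],
    [29,10.6,0,0],
    [36.9,10.2,0,0],
    [44.6,8.7,0,0],
    [51.9,5.9,0,0],
    [58.7,2.1,0,0],
    [64.9,-2.8,0,0],
    [70.2,-8.6,0,0],
    [74.5,-15.2,0,0],
    [77.8,-22.3,0,0],
    [79.9,-29.9,0,0],
    [80.8,-37.7,0,0],
    [80.4,-45.5,0,0],
    [78.8,-53.2,0,0],
    [76.1,-60.5,0,0],
    [72.2,-67.4,0,0],
    [67.4,-73.5,0,0],
    [61.6,-78.8,0,0],
  ],
)

```text
clock: 26.6
position: [0.4867, -0.0996, 0.2938]
ee_rot: [-2.221, -2.221, -0.0]
force: [3.2, 2.7, 4.9]
width: 0.312
```

```bash
python3 - <<'E'
from h import *
a=arm.get_image("side")
s=arm.observe();print(s["clock"],s["position"],s["width"],s["force"],s["ee_rot"])
p=s["position"][:2]-[.5266,-.1302];print(np.hypot(*p),np.degrees(np.arctan2(p[1],p[0])))
cv2.imwrite("pics/s13c.png",cv2.resize(a[100:240,270:410,::-1],None,fx=4,fy=4,interpolation=cv2.INTER_CUBIC))
E
```

```text
26.65 [ 0.4861 -0.1005  0.2937] 0.31570155506820746 [ 0.7442  3.5614 10.2032] [-2.2221 -2.2203  0.0018]
0.0502201783579689 143.76548099797543
```

View pics/s13c.png

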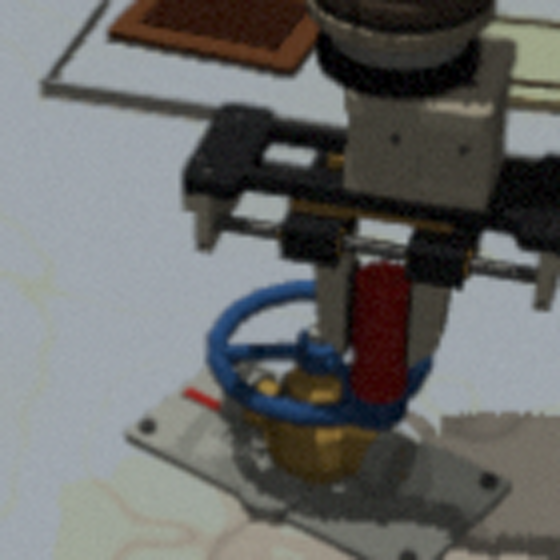

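Same picture as one turn ago, as it should be. I'll do the last half turn to just short of the target, then creep.

move_arm(
  steps=[
    [-6.5,-4.3,0,0],
    [-13.7,-7.6,0,0],
    [-21.2,-9.7,0,0],
    [-29,-10.6,0,0],
    [-36.9,-10.2,0,0],
    [-44.6,-8.7,0,0],
    [-51.9,-5.9,0,0],
    [-58.7,-2.1,0,0],
    [-64.9,2.8,0,0],
    [-70.2,8.6,0,0],
    [-74.5,15.2,0,0],
    [-77.8,22.3,0,0],
    [-79.9,29.9,0,0],
    [-80.8,37.7,0,0],
    [-80.4,45.5,0,0],
    [-78.8,53.2,0,0],
    [-76.1,60.5,0,0],
    [-72.2,67.4,0,0],
    [-67.4,73.5,0,0],
    [-61.6,78.8,0,0],
  ],
)

```text
clock: 29.15
position: [0.5647, -0.1638, 0.2938]
ee_rot: [2.224, 2.218, -0.008]
force: [-2.5, -6.2, 10.3]
width: 0.316
```

```bash
python3 - <<'E' | sed 's/np.float64(\([-0-9.]*\))/\1/g'
from h import *
a=arm.get_image("side");a=arm.get_image("side")
s=arm.observe();print(s["clock"],s["position"],s["width"],s["force"],s["ee_rot"])
p=s["position"][:2]-[.5266,-.1302];print(np.hypot(*p),np.degrees(np.arctan2(p[1],p[0])))
c=np.array((.5266,-.1302))
P=lambda a:c+.05*np.array([np.cos(np.radians(a)),np.sin(np.radians(a))])
arc(c,.05,682,706,8,ref=P(682))
E
```

```text
29.25 [ 0.5653 -0.1627  0.2938] 0.3134372699871646 [ 0.3484 -2.1255  8.3472] [ 2.2227  2.2195 -0.0049]
0.05052766406817254 -40.064891259558635
[2.1, 1.6, 0, 0], [4.3, 3.0, 0, 0], [6.5, 4.3, 0, 0], [8.9, 5.5, 0, 0], [11.2, 6.6, 0, 0], [13.7, 7.6, 0, 0], [16.2, 8.4, 0, 0], [18.7, 9.1, 0, 0],
```

move_arm(
  steps=[
    [2.1,1.6,0,0],
    [4.3,3,0,0],
    [6.5,4.3,0,0],
    [8.9,5.5,0,0],
    [11.2,6.6,0,0],
    [11.2,6.6,0,0],
    [11.2,6.6,0,0],
  ],
)

```text
clock: 30.12
position: [0.5715, -0.1523, 0.2938]
ee_rot: [2.223, 2.218, -0.006]
force: [-2.0, -4.8, 10.1]
width: 0.312
```

```bash
cat > cmp.py <<'E'
from h import *
import sys
tag=sys.argv[1]
s=arm.observe();print(s["clock"],s["position"],s["width"],s["force"],s["ee_rot"])
p=s["position"][:2]-[.5266,-.1302];print("tcp r,ang",np.hypot(*p),np.degrees(np.arctan2(p[1],p[0])))
for n,(x,y,w,h,k) in{"side":(310,165,80,50,5),"top":(380,195,60,70,5)}.items():
    im=np.mean([arm.get_image(n).astype(float) for _ in range(4)],0);np.save(f"cur_{n}.npy",im)
    r=np.load(f"ref_{n}.npy")
    f=lambda i:cv2.resize(np.clip(i[y:y+h,x:x+w,::-1]*1.6,0,255).astype('uint8'),None,fx=k,fy=k,interpolation=cv2.INTER_CUBIC)
    d=np.abs(im-r)*3
    cv2.imwrite(f"pics/cmp_{n}_{tag}.png",(np.vstack if n=="side" else np.hstack)([f(r)[:200 if n=="side" else None,:250 if n=="top" else None],f(im)[:200 if n=="side" else None,:250 if n=="top" else None],f(d)[:200 if n=="side" else None,:250 if n=="top" else None]]))
E
python3 cmp.py a
```

```text
30.125 [ 0.5715 -0.1523  0.2938] 0.31182215608835157 [-1.9741 -4.8025 10.115 ] [ 2.2234  2.2185 -0.0058]
tcp r,ang 0.05006692972890662 -26.15135294308983
```

View pics/cmp_side_a.png

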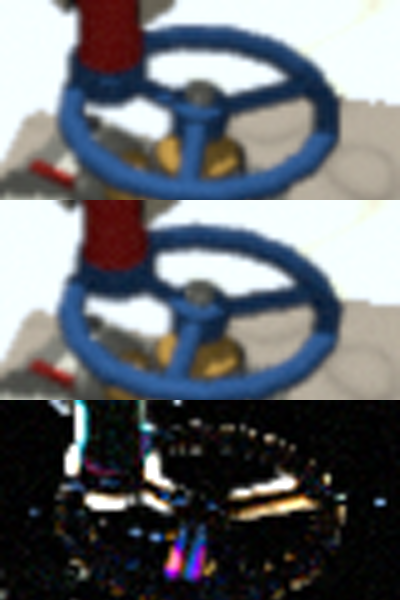

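View pics/cmp_top_a.png

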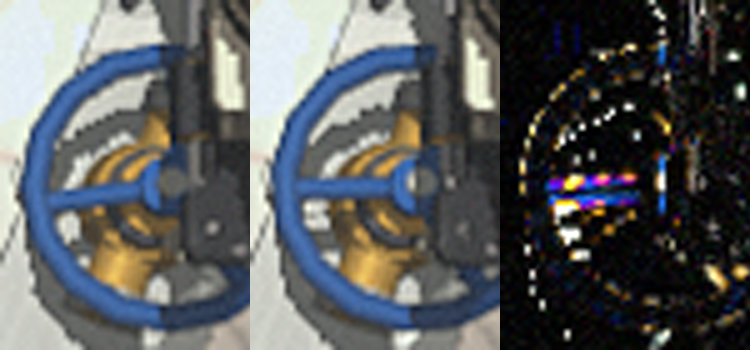

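The current wheel is still several degrees short of the reference, as the spokes show. I'll quantify it by comparing polar-unwrapped spokes.

```bash
cat > ang.py <<'E'
from h import *
ax=np.array([.5268,-.1321])
def prof(n,im,lo,hi,z=.088):
    A=np.radians(np.arange(lo,hi,.25));rs=np.arange(.022,.046,.002)
    P=np.array([[ax[0]+r*np.cos(a),ax[1]+r*np.sin(a),z]for r in rs for a in A])
    q=proj(n,P).astype(np.float32)
    b=(im[:,:,2]-im[:,:,0]).astype(np.float32)
    v=cv2.remap(b,q[:,0].reshape(len(rs),-1),q[:,1].reshape(len(rs),-1),cv2.INTER_LINEAR)
    return v.mean(0)
def peak(n,im,c):
    lo=c-22;v=prof(n,im,lo,c+22);a=np.arange(lo,c+22,.25)
    m=np.clip(v-(v.max()+np.median(v))/2,0,None);i=v.argmax();sel=abs(np.arange(len(v))-i)<40
    return (a*m*sel).sum()/(m*sel).sum(),v.max()-v.min()
def report(load):
    for n,k in(("top",120),("side",120),("side",240)):
        im=load(n);print(n,k,"stud angle est",[round(float(x),2) for x in np.array(peak(n,im,-20.7+k))-[k,0]])
if __name__=="__main__":
    print("ref");report(lambda n:np.load(f"ref_{n}.npy"))
    print("cur");report(lambda n:np.load(f"cur_{n}.npy"))
    print("init");report(lambda n:cv2.imread(f"pics/{n}0.png")[:,:,::-1].astype(float))
E
python3 ang.py
```

```text
ref
top 120 stud angle est [-20.84, 85.66]
side 120 stud angle est [-20.26, 104.1]
side 240 stud angle est [-30.41, 24.72]
cur
top 120 stud angle est [-27.23, 84.41]
side 120 stud angle est [-25.92, 101.48]
side 240 stud angle est [-37.26, 18.99]
init
top 120 stud angle est [-16.36, 89.27]
side 120 stud angle est [-16.53, 120.6]
side 240 stud angle est [-22.46, 54.95]
```

The reference reads −20.6° and the current wheel −26.6°, so about 6° more is needed. I'll creep 5° and measure again.

move_arm(
  steps=[
    [1.3,0.6,-0.2,0],
    [2.6,1.2,-0.3,0],
    [4,1.7,-0.3,0],
    [4,1.7,-0.3,0],
    [4,1.7,-0.3,0],
  ],
)

```text
clock: 31.15
position: [0.5732, -0.1486, 0.2938]
ee_rot: [2.224, 2.218, -0.006]
force: [1.3, -4.8, 5.9]
width: 0.311
```

```bash
python3 cmp.py b; python3 ang.py | sed -n 5,7p
```

```text
31.15 [ 0.5732 -0.1486  0.2938] 0.3108241959261479 [ 1.3211 -4.8379  5.8704] [ 2.2236  2.2182 -0.0061]
tcp r,ang 0.05012980741495464 -21.48997699491755
cur
top 120 stud angle est [-22.89, 84.89]
side 120 stud angle est [-22.07, 103.89]
```

move_arm(
  steps=[
    [0.8,0.3,0,0],
    [1.5,0.6,0,0],
    [1.5,0.6,0,0],
    [1.5,0.6,0,0],
  ],
)

```text
clock: 32.05
position: [0.5738, -0.1471, 0.2938]
ee_rot: [2.224, 2.218, -0.006]
force: [0.7, -5.1, 6.7]
width: 0.313
```

```bash
python3 cmp.py c; python3 ang.py | sed -n 5,7p
```

```text
32.05 [ 0.5738 -0.1471  0.2938] 0.31280170458024653 [ 0.6613 -5.054   6.7172] [ 2.2236  2.218  -0.0062]
tcp r,ang 0.05017982530152852 -19.72959823896298
cur
top 120 stud angle est [-21.05, 87.11]
side 120 stud angle est [-20.48, 97.35]
```

View pics/cmp_side_c.png

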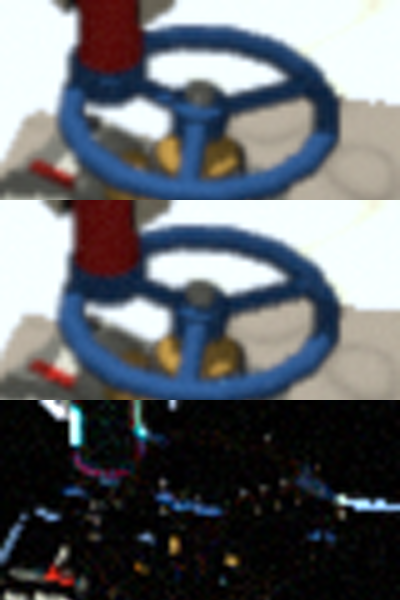

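View pics/cmp_top_c.png

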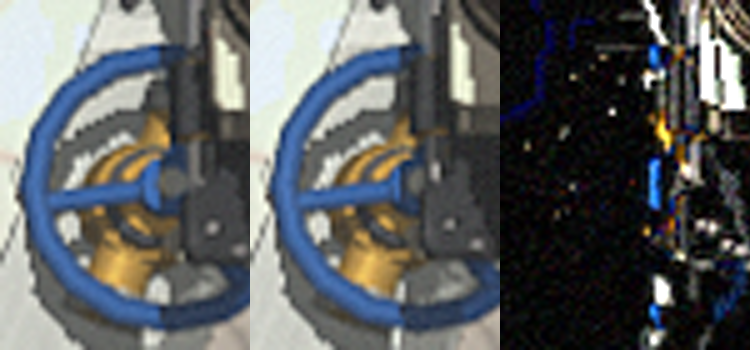

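The spokes now coincide with the stop reference, about 0.2° short. I'll nudge by 0.2 mm, then relax the hand within the bore slack so that no load is left on the wheel.

move_arm(
  steps=[
    [0.2,0.1,0,0],
    [0.2,0.1,0,0],
    [0.2,0.1,0,0],
    [-0.2,0,0,0],
    [-0.6,-0.2,0,0],
    [-0.6,-0.2,0,0],
    [-0.6,-0.2,0,0],
    [-0.6,-0.2,0,0],
  ],
)

```text
clock: 33.45
position: [0.5738, -0.1472, 0.2938]
ee_rot: [2.223, 2.219, -0.005]
force: [1.2, -3.9, 6.8]
width: 0.318
```

```bash
python3 cmp.py d; python3 ang.py | sed -n 5,7p
python3 - <<'E'
from h import *
a=arm.get_image("side");cv2.imwrite("pics/s14.png",cv2.resize(a[100:380,200:500,::-1],None,fx=2,fy=2))
E
```

```text
33.45 [ 0.5738 -0.1472  0.2938] 0.31774070353786005 [ 1.2    -3.8698  6.7731] [ 2.2234  2.2187 -0.0051]
tcp r,ang 0.050145671347117664 -19.834777265373493
cur
top 120 stud angle est [-20.92, 86.14]
side 120 stud angle est [-20.45, 97.11]
```

View pics/s14.png

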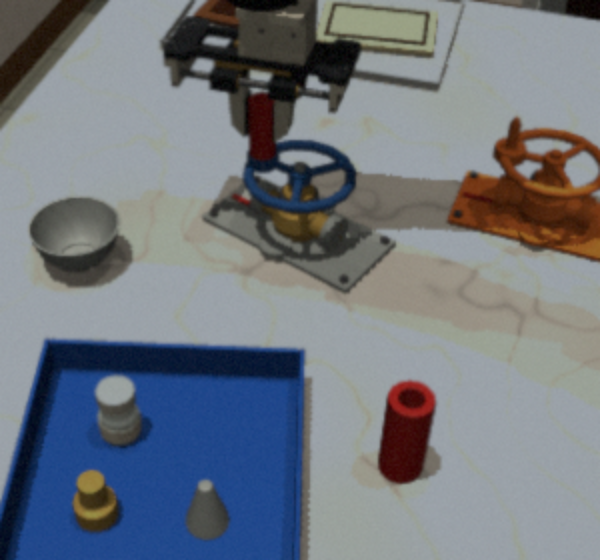

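The picture shows the handle seated on its stud and gripped, with the crate parts, bowl and orange valve untouched. The wheel angle is within about 0.1–0.2° of the stop reference, and the residual load is below the packing friction. I'm handing in.

```bash
python3 -c "
from cell import arm
print(arm.sign_off()); print(arm.observe()['clock'])"
```

```text
the job is handed in; nothing more can be done
None
the job is handed in; nothing more can be done
```

I took the small red handle from the crate and fitted it fully down on the blue valve's stud. I then closed the valve clockwise to its stop, backed it off two turns counterclockwise, and handed in at about 33.5 s still gripping the handle.

- **Seating:** the handle's foot is on the boss at about 90 mm by TCP height, with about 7 N pressing down.
- **Stop:** it showed as the sideways push rising to about 15 N while the hand barely moved. The stud was then over the red strip.
- **Two turns:** the final spoke angles match the pictures taken at the stop to about 0.1–0.2° (top −20.9 against −20.8, side −20.45 against −20.3).
- **Third spoke:** the right-hand spoke, seen from the side camera, was too shadowed to give a reliable angle, so I left it out.
- **Rest of the scene:** the other crate parts, the bowl and the orange valve looked undisturbed in the last picture.
- **Load on the wheel:** about 4 N of side force still showed at the hand after I relaxed it. That is about what it takes to turn the wheel; it had not moved in the last check.

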